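# Roll the pulley wheel home under the hand float

### The job

Pick up the wooden hand float, lay its flat sole on top of the brass pulley wheel that stands on its rim in the drawer's groove, and draw the float along with a light pressure (never more than 15 N) so that the wheel rolls under it, over an unseen low bump, until it sits under the float in the hollow of the groove, where it must stay standing. Do not touch the wheel with the gripper or shove it with the float's edge. Then set the float down flat on the bench, clear of the drawer, and leave the other things where they are.

Things in the scene. Friction and masses are not known exactly. Their poses are not given: they have to be found in the camera images.
- wheel_center (a point): Centre of a loose brass pulley wheel, 64 mm in diameter, 14 mm thick, about 0.2 kg, standing on its rim in the groove so that it rolls along the groove. Its own x axis is the axle (level while it stands). Its top is 32 mm above this point, 76 mm above the bench at the start. More than 15 N on its rim marks it. Nothing but the groove and the float may touch it.
- float_grip (a point): Middle of the rib of a loose wooden hand float (like a plasterer's), 0.12 kg, lying sole down on the bench to the robot's right. Sole: 140 mm long (float's x), 26 wide (y), 8 thick. Upright rib in its middle: 50 mm long (x), 16 thick (y), 44 high; total height 52. This point is 31 mm above the sole's underside. Grip the rib across its 16 mm, above the sole. Both ends are alike.
- float_sole (a point): Centre of the underside of the float's sole, 31 mm below the rib's middle; axes as the float's, z up. While the float touches the wheel this point must be over 66 mm above the bench (sole on top of the rim, no edge behind it). Under a float that does not slip, the wheel moves half as far as the float.
- groove (a point): Middle of the straight groove, on its floor, 12 mm above the bench; y runs along it towards the hollow, x across it, away from the robot. 17 mm wide, 12 mm deep. A fixed smooth bump, 32 mm long and 1 to 2.5 mm high, lies across its floor, peak 0 to 18 mm before (-y of) this point; place and height vary, are not reported and must be felt. Contacts are stiff: 10 N per mm or more.
- hollow (a point): Where the wheel's centre belongs: 45 mm along +y from the groove's middle, 42 mm above the bench. Below it the groove's floor sinks in a shallow V, 32 mm long and 2.5 mm deep, where the wheel settles by itself when let go near the middle. At the start the wheel stands 85 to 100 mm before it (to -y).
- slide_rule: short ivory-white pocket slide rule, 136 x 28 x 8 mm, lying on the drawer lining beside the groove; leave alone
- cursor: clear acrylic cursor frame, 34 x 34 x 10 mm, lying on the drawer lining; leave alone
- compass: chrome drafting compass, 150 mm long, lying on the drawer lining on the front side of the groove; leave alone
- protractor: green plastic protractor, 100 mm wide, 4 mm thick, flat on the bench to the robot's left; leave alone
- magnifier: folding magnifier with brass hinge and 44 mm lens, flat on the bench to the robot's left; leave alone
- weight: brass slotted weight, 44 mm in diameter and height, on the bench to the robot's right, beyond the float; leave alone
- drawer: Fixed pulled-out drawer with grooved walnut lining; origin on the bench under the groove's middle, axes as the groove's. Lining top 24 mm above the bench. Side walls 42 mm high, 165 mm either way along y; front, 50 mm high with a brass latch, 103 to 118 mm to -x; its cabinet, 70 mm high, begins 105 mm to +x.

How it is judged:
By the outcome, as a careful person would: the job done as asked, in the order asked, and still so for the second after the job is handed in, with the robot touching nothing.
It also fails if it takes over 72 s, if anything falls off the work surface, if the arm or the gripper's body presses on something with over 40 N, if the wrist force passes 120 N, or if a joint passes its speed limit or range.

### The arm

A 7-joint arm with a two-finger parallel gripper is mounted at the origin on the work surface. World frame = base frame: x ahead of the robot, y to its left, z up, the work surface at z = 0. Lengths are in m, angles in rad, forces in N, time in s.
With the tool pointing down it reaches from about 0.425 to 0.8 m from the base axis. Payload 8.3 kg.
Tool frame: the origin (TCP) lies at the very end of the fingers, on their centre line; the grasp point (between the pads) lies 19 mm behind it; z points along the fingers, y is the line along which they close (so a half turn about z gives the same grasp; the last joint's range is limited). The gripper opens to 85 mm and grips with 20 to 120 N. Pads are 22 mm wide; open, the fingers measure 114 mm over their backs; the gripper's body (76 mm by 85 mm) begins 54 mm behind the grasp point. The pads swing forward as they close: fully open they stand 13 mm farther back than shut.
Start: joints at [1.23, 0.383, 0.016, 1.37, -0.006, 1.388, -0.046], TCP at [0.171, -0.601, 0.206] pointing down, gripper open.
Joint ranges: [-2.95, 2.95], [-0.25, 2.06], [-1.52, 1.56], [0.18, 2.33], [-1.44, 4.58], [0.02, 2.06], [-3.01, 3.01]. Speed limits (rad/s): [2.39, 2.39, 3.01, 3.01, 3.14, 3.14, 3.14].

### API

Orientations are given as a unit quaternion [w, x, y, z].
In Python, from bench import robot, vision, order gives the robot as it stands. The module is installed in compiled form; this text tells all that it offers.
- The arm moves only by the shell command python3 -m jog 'ROWS'. ROWS is text: rows parted by semicolons, each of 7 numbers parted by spaces: the turn, a rotation vector about the tool's x, y, z normalised to -1 to 1, where 1 is 4 degrees, then the shift along the tool's x, y, z normalised to -1 to 1, where 1 is 0.05 m, then the closure, from 0 (fully open) to 1 (shut). A call has 1 to 5 rows; each row shifts and turns the commanded pose from where the row before left it, along the tool's axes as they then stand; what a row does not reach is not made up. A row lasts 1/8 s, in which the tool goes at most 62.5 mm and 10.7 degrees, less where a joint would pass 70% of its speed; a pose out of reach is approached as far as the arm can. A call with a number of a shift or a turn outside -1 to 1 is refused whole. A call with a gripper value outside its range is refused whole. The fingers move at their own pace and stop on an object; the grip force is fixed at half the most. Time passes only in rows, so rows that do not move let the fingers close. It gives the time, the measured TCP pose, the force, the opening and the grip force at its end, in the units of the state.
- robot.state(): the state, without advancing time (a new reading comes with each control period).
- vision.camera(name): name is "scene" or "top" or "wrist"; returns a dict with "image" (480x640x3 uint8, red, green, blue), "K" (3x3 intrinsics, pixels), "cam_to_world" (4x4, takes a point from camera to world coordinates); the wrist camera has in their place "T_tool_cam" (4x4, takes a point from camera to tool coordinates, whose origin is the TCP and whose axes are the flange's). Camera axes: x right, y down, z forward; pixel columns grow to the right and rows downward; lengths in m; the calibration is good to about 2 mm. The wrist camera is an equidistant fisheye: a pixel r from the principal point sees the ray r / f radians off the axis. A picture is of the moment at which its call begins: read the wrist's pose just before it. There is no depth.
- order.finish_job(): hands the job in; it is judged then, once.
The state is a dict: "time": time; "q": joint angles; "qvel": joint speeds; "tau": joint torques, N m; "eef_pos": TCP position; "ee_rot": TCP orientation; "ft_force": force on the tool from outside, world axes, zero at the start; "ft_torque": the same for the moment, N m; "gripper_width": opening from 0.0 (shut) to 1.0 (fully open); "finger_force": force on a finger pad.
Only numpy, scipy, OpenCV 4.12 (cv2) and the standard library are available. Lean on these libraries where they do the work, as an engineer would, in place of code of your own. Each camera call takes 0.05 s, during which the arm holds its last target. There are 200 camera calls.

## Working session

There is one attempt and no reset: what is moved stays moved. The work goes in short steps, Python scripts to look and compute and a shell command to move; the robot and the scene stay as the last step left them, time stands still between calls to the robot, and variables do not carry over. Pictures are saved under pics/ and viewed, at most 10 in all, crops included, and the job is handed in when it is done.

```bash
mkdir -p pics
python3 - <<'E'
from bench import robot, vision
import cv2,numpy as np
s=robot.state();print({k:np.round(v,3).tolist() for k,v in s.items()})
for n in("scene","top"):
    c=vision.camera(n);cv2.imwrite(f"pics/{n}0.png",c["image"][:,:,::-1]);print(n,np.round(c["K"],1).tolist(),np.round(c["cam_to_world"],4).tolist())
c=vision.camera("wrist");cv2.imwrite("pics/wrist0.png",c["image"][:,:,::-1]);print(c["K"],np.round(c["T_tool_cam"],4).tolist())
E
```

```text
{'time': 0.0, 'q': [1.23, 0.384, 0.016, 1.371, -0.006, 1.388, -0.046], 'qvel': [-0.001, 0.001, 0.001, 0.001, 0.001, 0.0, -0.001], 'tau': [-0.001, -62.76, 0.843, -37.183, 0.016, 0.014, -0.0], 'eef_pos': [0.171, -0.6, 0.205], 'ee_rot': [-0.001, 0.99, 0.139, -0.0], 'ft_force': [-0.011, 0.242, 0.179], 'ft_torque': [-0.007, 0.081, -0.025], 'finger_force': 0.0, 'gripper_width': 1.002}
scene [[466.6, 0.0, 317.4], [0.0, 466.6, 239.9], [0.0, 0.0, 1.0]] [[0.0116, 0.8647, -0.5022, 1.0098], [0.9999, -0.0088, 0.0079, -0.0042], [0.0024, -0.5023, -0.8647, 0.8423], [0.0, 0.0, 0.0, 1.0]]
top [[476.6, 0.0, 315.7], [0.0, 476.6, 244.0], [0.0, 0.0, 1.0]] [[-0.0108, -0.9926, 0.1206, 0.4461], [-0.9998, 0.0129, 0.0163, -0.0079], [-0.0177, -0.1204, -0.9926, 1.0763], [0.0, 0.0, 0.0, 1.0]]
[[371.64829954   0.         316.21173001]
 [  0.         371.64829954 236.37341147]
 [  0.           0.           1.        ]] [[-0.0, -0.9541, -0.2995, 0.076], [1.0, -0.0001, 0.0001, 0.0008], [-0.0001, -0.2995, 0.9541, -0.1672], [0.0, 0.0, 0.0, 1.0]]
```

View pics/top0.png

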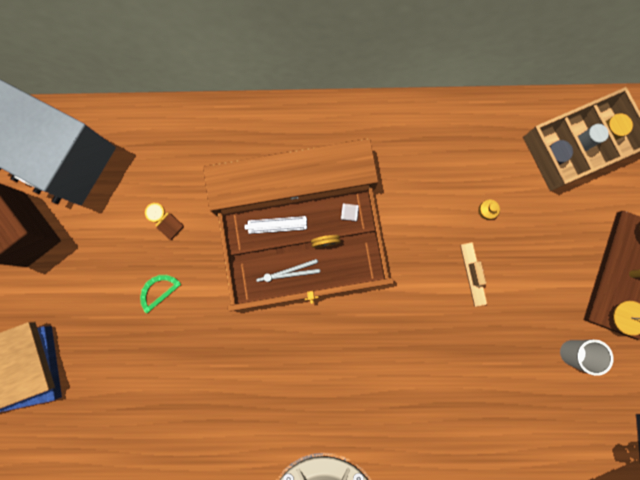

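View pics/scene0.png

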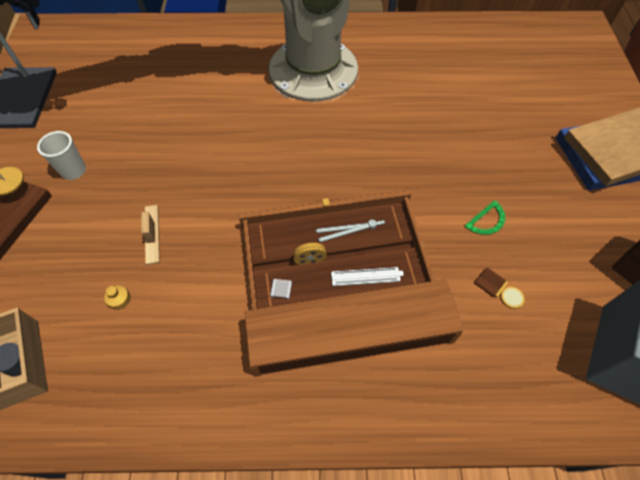

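The top view shows the float near (474,274), the wheel at (325,241), the groove as a dark line from about (232,253) to (378,232), and the latch at (312,298). In the scene view the wheel is at (310,253) and the float at (150,234). I'll take enlarged crops next.

Run:
```python
import cv2,numpy as np
t=cv2.imread("pics/top0.png");s=cv2.imread("pics/scene0.png")
a=cv2.resize(t[190:310,205:395],None,fx=4,fy=4,interpolation=cv2.INTER_CUBIC)
cv2.imwrite("pics/c1.png",a)
b=cv2.resize(t[235:315,445:505],None,fx=6,fy=6,interpolation=cv2.INTER_CUBIC)
c=cv2.resize(s[190:280,120:190],(373,480),interpolation=cv2.INTER_CUBIC)
cv2.imwrite("pics/c2.png",np.hstack([b,c]))
```

```text
(no output)
```

View pics/c1.png

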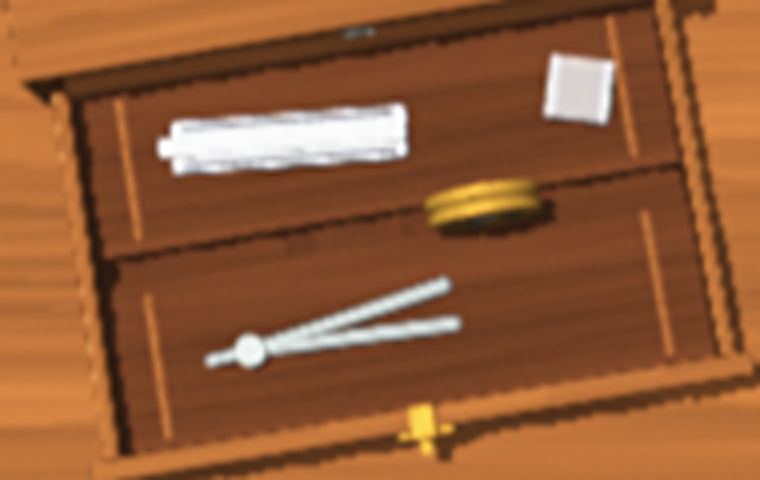

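View pics/c2.png

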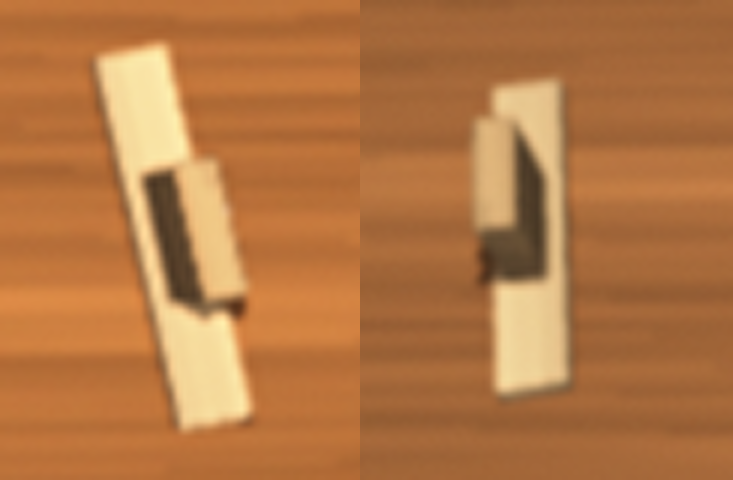

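The first crop shows the wheel spanning crop columns 427–540 around row 205, and the groove running from (110,260) to (680,168). In the second crop the sole corners are clear in both views. I'll work out positions from these.

```bash
cat > h.py <<'E'
import numpy as np
from scipy.spatial.transform import Rotation as R
K={'t':np.array([[476.6,0,315.7],[0,476.6,244.],[0,0,1]]),'s':np.array([[466.6,0,317.4],[0,466.6,239.9],[0,0,1]])}
T={'s':np.array([[0.0116,0.8647,-0.5022,1.0098],[0.9999,-0.0088,0.0079,-0.0042],[0.0024,-0.5023,-0.8647,0.8423]]),
't':np.array([[-0.0108,-0.9926,0.1206,0.4461],[-0.9998,0.0129,0.0163,-0.0079],[-0.0177,-0.1204,-0.9926,1.0763]])}
def on(c,u,v,z):
    d=T[c][:,:3]@np.linalg.solve(K[c],[u,v,1]);o=T[c][:,3]
    return (o+d*(z-o[2])/d[2])
def go(target,yaw_deg,rot=None):
    "shift in tool axes (units of 0.05) and z turn (units of 4deg) to a target with float-x/tool-x at yaw"
    from bench import robot
    s=robot.state();q=s['ee_rot'];r=R.from_quat([q[1],q[2],q[3],q[0]])
    x=r.as_matrix()[:,0];yaw=np.degrees(np.arctan2(x[1],x[0]))
    d=np.array(target)-s['eef_pos']
    # tilt needed to be vertical, in tool axes
    w=r.inv().apply(np.cross(r.as_matrix()[:,2],[0,0,-1]))
    print('t',s['time'],'pos',np.round(s['eef_pos'],4),'yaw',round(yaw,2),'d_tool mm',np.round(r.inv().apply(d)*1000,1),'units',np.round(r.inv().apply(d)/.05,3),
     'turn z deg',round(-(yaw_deg-yaw),2),'units',round(-(yaw_deg-yaw)/4,2),'tilt deg',np.round(np.degrees(w),2),'F',np.round(s['ft_force'],2),'w',round(s['gripper_width'],3),np.round(s['finger_force'],1))
E
python3 - <<'E'
from h import *
f=np.array
A=f([on('t',445+u/6,235+v/6,.008) for u,v in((97,57),(167,43),(252,415),(180,430))])
B=f([on('s',120+u/5.33,190+v/5.33,.008) for u,v in((133,90),(202,80),(211,385),(138,393))])
print(A.mean(0),B.mean(0))
for P,n in((A,'t'),(B,'s')):
    d=(P[0]+P[1]-P[2]-P[3])/2
    print(n,np.round(P[:,:2],4).tolist(),np.linalg.norm(d),np.degrees(np.arctan2(d[1],d[0])))
c=lambda u,v,z:on('t',205+u/4,190+v/4,z)
g0=c(110,260,.024);g1=c(680,168,.024);d=g0-g1;print('groove',g0,g1,np.linalg.norm(d),np.degrees(np.arctan2(d[1],d[0])),(g0+g1)/2)
print('wheel ends',c(427,210,.044),c(540,200,.044), 'top mid', c(484,190,.076))
print('walls outer', c(75,278,.042),c(712,175,.042),'front',c(95,465,.05),c(755,362,.05))
print('latch',c(425,430,.05))
print('scene wheel', on('s',310,254,.044), 'latch',on('s',326,202,.05))
go([*A.mean(0)[:2],.12],13)
E
```

```text
[ 0.50372993 -0.34221428  0.008     ] [ 0.50619893 -0.34067823  0.008     ]
t [[0.5705, -0.317], [0.5755, -0.3434], [0.4371, -0.3675], [0.4319, -0.3409]] 0.14061627318169373 9.833385876435786
s [[0.4392, -0.3671], [0.4346, -0.34], [0.5739, -0.3144], [0.577, -0.3413]] 0.14093664165975767 -169.48802460811368
groove [0.55169809 0.19479189 0.024     ] [ 0.59915194 -0.12294012  0.024     ] 0.32125612559290057 98.49443947292592 [0.57542501 0.03592589 0.024     ]
wheel ends [0.57493378 0.01764087 0.044     ] [ 0.57962924 -0.04407939  0.044     ] top mid [ 0.58121414 -0.01343258  0.076     ]
walls outer [0.54025264 0.21040579 0.042     ] [ 0.59243484 -0.13832757  0.042     ] front [0.43887492 0.19671385 0.05      ] [ 0.48983354 -0.15748897  0.05      ]
latch [0.45556574 0.01973105 0.05      ]
scene wheel [ 0.57772109 -0.01166095  0.044     ] latch [0.4594955  0.02180828 0.05      ]
t 0.15 pos [ 0.1714 -0.6006  0.2057] yaw 15.92 d_tool mm [ 390.5 -157.2   86. ] units [ 7.81  -3.144  1.719] turn z deg 2.92 units 0.73 tilt deg [-0.09 -0.   -0.  ] F [-0.26  0.48 -0.62] w 1.003 0.0
```

```bash
python3 -m jog '0 0 0 0.78 -0.314 0 0;0 0 0 0.78 -0.314 0 0;0 0 0 0.78 -0.314 0 0;0 0 0 0.78 -0.314 0 0;0 0 0 0.78 -0.314 0 0'; python3 -m jog '0 0 0 0.78 -0.314 0 0;0 0 0 0.78 -0.314 0 0;0 0 0 0.78 -0.314 0 0;0 0 0.7 0.78 -0.314 0 0;0 0 0.7 0 0 0 0'
python3 - <<'E'
from h import *
go([.505,-.3414,.13],10.2)
from bench import robot,vision
import cv2
c=vision.camera("wrist");cv2.imwrite("pics/w1.png",c["image"][:,:,::-1])
c=vision.camera("top");cv2.imwrite("pics/t1.png",c["image"][:,:,::-1])
E
```

```text
time: 0.78
eef_pos: [0.3383, -0.4709, 0.2062]
ee_rot: [-0.0, 0.99, 0.138, -0.0]
ft_force: [0.0, -0.1, -0.1]
gripper_width: 1.002
finger_force: 0.0
time: 1.4
eef_pos: [0.4736, -0.3646, 0.206]
ee_rot: [-0.001, 0.996, 0.093, 0.001]
ft_force: [0.2, -0.8, -0.1]
gripper_width: 1.005
finger_force: 0.0
t 1.4 pos [ 0.4736 -0.3646  0.206 ] yaw 10.64 d_tool mm [ 35.  -16.8  76. ] units [ 0.701 -0.336  1.521] turn z deg 0.44 units 0.11 tilt deg [-0.13 -0.07  0.  ] F [ 0.24 -0.8  -0.08] w 1.005 0.0
```

View pics/w1.png

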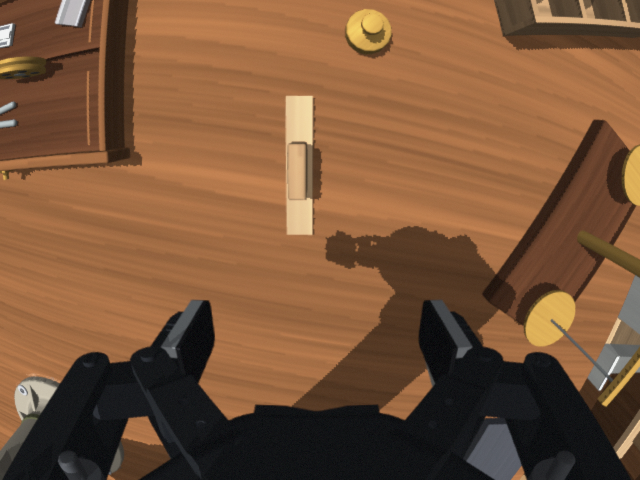

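The wrist view shows the float lined up with the tool x axis. The sole corners are at about (286,96), (313,96), (312,235) and (287,235), and the rib top is about (290–306, 142–199).

```bash
cat >> h.py <<'E'
TC=np.array([[0,-0.9541,-0.2995,0.076],[1,-0.0001,0.0001,0.0008],[-0.0001,-0.2995,0.9541,-0.1672]])
def wr(u,v,z,pos,quat):
    p=np.array([u-316.21,v-236.37]);r=np.hypot(*p);a=r/371.65
    d=np.r_[np.sin(a)*p/r,np.cos(a)]
    Rm=R.from_quat([*quat[1:],quat[0]]).as_matrix()
    d=Rm@TC[:,:3]@d;o=np.array(pos)+Rm@TC[:,3]
    return o+d*(z-o[2])/d[2]
E
python3 - <<'E'
from h import *
from bench import robot
s=robot.state();a=(s['eef_pos'],s['ee_rot'])
P=np.array([wr(u,v,.008,*a) for u,v in((286,96),(313.5,96),(312.5,235),(287,235))]);print(P.mean(0))
d=(P[0]+P[1]-P[2]-P[3])/2;print(np.linalg.norm(d),np.degrees(np.arctan2(d[1],d[0])))
Q=np.array([wr(u,v,.052,*a) for u,v in((289,142),(306,142),(306,199),(289,199))]);print(Q.mean(0))
go([*P.mean(0)[:2],.08],10.2)
E
```

```text
[ 0.50010037 -0.34667291  0.008     ]
0.14023183511851575 9.925865538704073
[ 0.5020076  -0.34649549  0.052     ]
t 1.5 pos [ 0.4706 -0.368   0.206 ] yaw 10.38 d_tool mm [ 32.9 -15.6 126. ] units [ 0.658 -0.312  2.52 ] turn z deg 0.18 units 0.04 tilt deg [-0.04  0.03  0.  ] F [-0.   -0.71  0.45] w 0.997 0.0
```

```bash
python3 -m jog '0 0 0.05 0.375 -0.19 0.5 0;0 0 0 0.375 -0.19 0.6 0;0 0 0 0 0 0.6 0;0 0 0 0 0 0.4 0;0 0 0 0 0 0 0'
python3 - <<'E'
from h import *
go([.504,-.3425,.016],10.1)
from bench import vision
import cv2
c=vision.camera("wrist");cv2.imwrite("pics/w2.png",c["image"][:,:,::-1])
E
```

```text
time: 2.12
eef_pos: [0.5018, -0.3436, 0.0996]
ee_rot: [-0.001, 0.996, 0.088, -0.002]
ft_force: [0.6, 0.0, 1.1]
gripper_width: 0.999
finger_force: 0.0
t 2.125 pos [ 0.5018 -0.3436  0.0996] yaw 10.09 d_tool mm [ 2.6 -0.5 83.6] units [ 0.051 -0.01   1.672] turn z deg -0.01 units -0.0 tilt deg [-0.15  0.18  0.  ] F [0.62 0.04 1.05] w 0.999 0.0
```

View pics/w2.png

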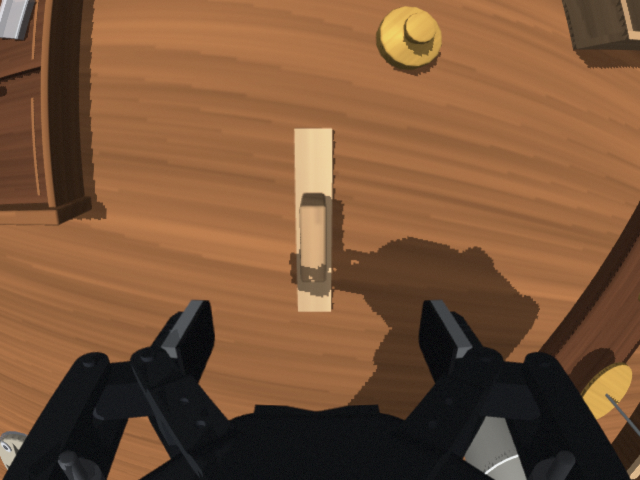

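The sole corners are at (294,128), (333,128), (331,312) and (298,312), centred between the fingers.

Run:
```python
from h import *
from bench import robot
a=([.5018,-.3436,.0996],[-0.001,0.996,0.088,-0.002])
P=np.array([wr(u,v,.008,*a) for u,v in((294.5,128),(333,128),(331,312),(298,312))]);print(P.mean(0))
d=(P[0]+P[1]-P[2]-P[3])/2;print(np.linalg.norm(d),np.degrees(np.arctan2(d[1],d[0])))
go([*P.mean(0)[:2],.016],10.2)
```

```text
[ 0.50358795 -0.34235404  0.008     ]
0.1409783666633798 10.230112538849024
t 2.175 pos [ 0.5028 -0.344   0.1011] yaw 10.09 d_tool mm [ 1.1 -1.4 85.1] units [ 0.023 -0.028  1.703] turn z deg -0.11 units -0.03 tilt deg [-0.05  0.07 -0.  ] F [ 0.75 -0.6   0.29] w 1.0 0.0
```

```bash
python3 -m jog '0 0 0 0.02 -0.02 0.5 0;0 0 0 0 0 0.5 0;0 0 0 0 0 0.4 0;0 0 0 0 0 0.27 0;0 0 0 0 0 0 0'; python3 -m jog '0 0 0 0 0 0 1;0 0 0 0 0 0 1;0 0 0 0 0 0 1;0 0 0 0 0 0 1;0 0 0 0 0 0 1'; python3 -m jog '0 0 0 0 0 0 1;0 0 0 0 0 0 1;0 0 0 0 0 0 1'
```

```text
time: 2.8
eef_pos: [0.5043, -0.3425, 0.0179]
ee_rot: [-0.0, 0.996, 0.088, -0.0]
ft_force: [0.1, -0.1, -0.0]
gripper_width: 1.0
finger_force: 0.0
time: 3.42
eef_pos: [0.5048, -0.3423, 0.0185]
ee_rot: [0.0, 0.996, 0.088, 0.0]
ft_force: [-1.2, 0.9, 5.1]
gripper_width: 0.165
finger_force: 59.0
time: 3.8
eef_pos: [0.5048, -0.3423, 0.0185]
ee_rot: [0.0, 0.996, 0.088, 0.0]
ft_force: [-0.7, 2.6, 5.6]
gripper_width: 0.166
finger_force: 59.2
```

```bash
python3 -m jog '0 0 0 0 0 -0.5 1;0 0 0 0 0 -0.9 1;0 0 0 0 0 -0.9 1;0 0 0 0 0 -0.4 1;0 0 0 0 0 0 1'; python3 -m jog '0 0 0 0.325 -0.664 0 1;0 0 0 0.325 -0.664 0 1;0 0 0 0.325 -0.664 0 1;0 0 0 0.325 -0.664 0 1;0 0 0 0.325 -0.664 0 1';python3 -m jog '0 0 0 0.325 -0.664 0 1;0 0 0 0.325 -0.664 0 1;0 0 0 0.325 -0.664 0 1;0 0 -1 0 0 0 1;0 0 -1 0 0 0 1'; python3 -m jog '0 0 -1 0 0 0 1;0 0 -1 0 0 0 1;0 0 -1 0 0 0 1;0 0 -1 0 0 0 1;0 0 -1 0 0 0 1'
python3 - <<'E'
from h import *
from bench import robot
go([.5858,-.0577,.13],98.5); print(np.round(robot.state()['q'],2))
E
```

```text
time: 4.42
eef_pos: [0.5053, -0.3429, 0.1544]
ee_rot: [0.001, 0.996, 0.088, 0.001]
ft_force: [-0.1, -0.3, -1.7]
gripper_width: 0.165
finger_force: 58.7
time: 5.05
eef_pos: [0.5545, -0.1633, 0.1507]
ee_rot: [-0.001, 0.996, 0.088, -0.001]
ft_force: [0.2, -0.2, -1.1]
gripper_width: 0.163
finger_force: 58.7
time: 5.68
eef_pos: [0.5849, -0.0572, 0.1506]
ee_rot: [-0.001, 0.987, 0.159, -0.002]
ft_force: [0.8, 0.2, -1.7]
gripper_width: 0.164
finger_force: 58.8
time: 6.3
eef_pos: [0.5847, -0.058, 0.1506]
ee_rot: [-0.001, 0.945, 0.328, -0.001]
ft_force: [-0.0, 0.4, -0.4]
gripper_width: 0.164
finger_force: 58.8
t 6.3 pos [ 0.5847 -0.058   0.1506] yaw 38.26 d_tool mm [ 1.1  0.5 20.6] units [0.021 0.009 0.413] turn z deg -60.24 units -15.06 tilt deg [-0.14  0.13  0.  ] F [-0.03  0.44 -0.42] w 0.164 58.8
[ 0.35  0.37 -0.4   1.54  0.14  1.26 -0.97]
```

```bash
python3 -m jog '0 0 -1 0 0 0 1;0 0 -1 0 0 0 1;0 0 -1 0 0 0 1;0 0 -1 0 0 0 1;0 0 -1 0 0 0 1'; python3 -m jog '0 0 -1 0 0 0 1;0 0 -1 0 0 0 1;0 0 -1 0 0 0 1;0 0 -1 0 0 0 1;0 0 -1 0 0 0 1';python3 -m jog '0 0 -1 0 0 0 1;0 0 -1 0 0 0 1;0 0 -1 0 0 0 1;0 0 -1 0 0 0 1;0 0 -0.9 0 0 0 1';python3 -m jog '0 0 0 0 0 0 1;0 0 0 0 0 0 1'
python3 - <<'E'
from h import *
from bench import robot,vision
import cv2
s=robot.state()
go([.5858,-.0577,.12],98.5); print(np.round(s['q'],2),s['ee_rot'])
c=vision.camera("wrist");cv2.imwrite("pics/w3.png",c["image"][:,:,::-1])
c=vision.camera("top");cv2.imwrite("pics/t3.png",c["image"][:,:,::-1])
E
```

```text
time: 6.92
eef_pos: [0.5848, -0.058, 0.1507]
ee_rot: [-0.001, 0.874, 0.487, -0.001]
ft_force: [0.6, 0.1, -1.6]
gripper_width: 0.165
finger_force: 58.8
time: 7.55
eef_pos: [0.5848, -0.058, 0.1507]
ee_rot: [-0.001, 0.776, 0.631, -0.001]
ft_force: [0.0, 0.7, -1.1]
gripper_width: 0.162
finger_force: 58.8
time: 8.18
eef_pos: [0.5848, -0.058, 0.1507]
ee_rot: [-0.001, 0.657, 0.754, -0.001]
ft_force: [-0.3, 0.1, -1.0]
gripper_width: 0.168
finger_force: 58.8
time: 8.43
eef_pos: [0.5853, -0.058, 0.1519]
ee_rot: [-0.001, 0.658, 0.753, -0.0]
ft_force: [-0.2, 0.5, -1.0]
gripper_width: 0.163
finger_force: 58.8
t 8.425 pos [ 0.5853 -0.058   0.1519] yaw 97.64 d_tool mm [ 0.2  0.5 31.9] units [0.005 0.011 0.639] turn z deg -0.86 units -0.21 tilt deg [-0.09 -0.04 -0.  ] F [-0.2   0.48 -0.99] w 0.163 58.8
[ 0.48  0.39 -0.57  1.53  0.22  1.28  0.02] [-7.39345213e-04  6.58425683e-01  7.52645299e-01 -3.56817706e-04]
```

View pics/w3.png

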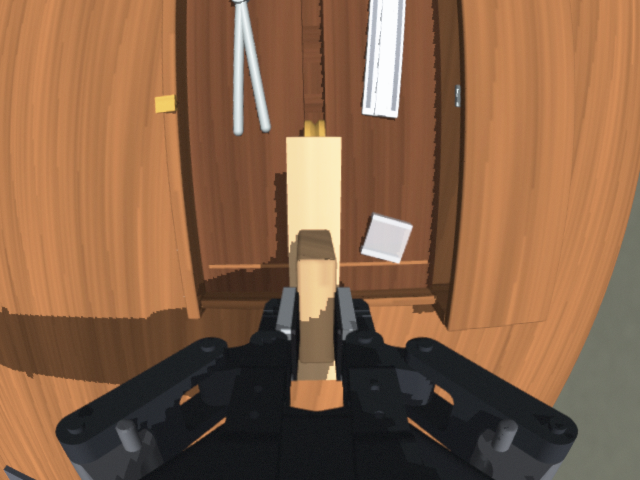

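The groove is at columns ~302–325, running vertically, with the brass rim visible just ahead of the float tip at (315,121–137). The float is at columns 287–341, well centred on it.

Run:
```python
from h import *
import cv2
a=([.5853,-.058,.1519],[-7.39e-04,.658426,.752645,-3.6e-04])
im=cv2.imread('pics/w3.png').astype(int)
for v in (10,30,60,90,105): print(v,im[v,296:332].sum(1).tolist())
for v in(118,121,125,130): print(v,[im[v,u].tolist() for u in(308,315,320)])
y=np.array([-.148,.989]);
for u,v,z in((313,10,.024),(314.5,105,.024),(315,121,.05),(315,121,.06),(314,138,.132)):
    p=wr(u,v,z,*a);print(u,v,z,np.round(p,4),'s',round((p[:2]-[.5755,.036])@y,4),'x',round((p[:2]-[.5755,.036])@[.989,.148],4))
```

```text
10 [290, 282, 281, 281, 273, 213, 247, 255, 255, 254, 261, 264, 265, 264, 267, 264, 271, 271, 272, 280, 270, 265, 258, 231, 170, 147, 180, 251, 299, 302, 297, 297, 291, 289, 288, 281]
30 [290, 281, 283, 283, 275, 250, 205, 241, 247, 241, 247, 249, 243, 241, 246, 245, 247, 245, 242, 244, 243, 250, 251, 249, 224, 177, 139, 204, 293, 300, 298, 292, 295, 291, 284, 277]
60 [285, 281, 277, 274, 277, 276, 228, 241, 257, 262, 257, 263, 261, 265, 263, 265, 260, 262, 263, 261, 264, 265, 267, 259, 243, 151, 136, 153, 214, 289, 297, 292, 286, 286, 284, 281]
90 [277, 275, 277, 270, 277, 275, 263, 206, 243, 241, 252, 255, 265, 268, 267, 257, 253, 251, 253, 249, 249, 244, 243, 249, 250, 248, 239, 156, 142, 270, 298, 292, 282, 280, 280, 281]
105 [266, 272, 275, 265, 268, 272, 257, 225, 208, 228, 237, 236, 232, 231, 229, 227, 234, 233, 230, 228, 233, 224, 230, 229, 234, 233, 220, 154, 132, 227, 279, 298, 288, 284, 281, 278]
118 [[54, 78, 122], [53, 78, 120], [52, 77, 117]]
121 [[66, 126, 160], [52, 77, 120], [70, 136, 171]]
125 [[83, 161, 203], [51, 99, 126], [83, 164, 209]]
130 [[91, 178, 223], [66, 126, 161], [94, 184, 228]]
313 10 0.024 [0.561  0.1093 0.024 ] s 0.0746 x -0.0035
314.5 105 0.024 [0.5726 0.0318 0.024 ] s -0.0038 x -0.0035
315 121 0.05 [0.5748 0.019  0.05  ] s -0.0167 x -0.0032
315 121 0.06 [0.5748 0.019  0.06  ] s -0.0167 x -0.0032
314 138 0.132 [0.5759 0.01   0.132 ] s -0.0258 x -0.0035
```

```bash
python3 -m jog '0 0 -0.2 0 0 0.4 1;0 0 0 0 0 0.4 1;0 0 0 0 0 0.2 1;0 0 0 0 0 0 1;0 0 0 0 0 0 1'; python3 -m jog '0 0 0 0 0 0 1;0 0 0 0 0 0.02 1;0 0 0 0 0 0 1'; python3 -m jog '0 0 0 0 0 0.02 1;0 0 0 0 0 0 1'; python3 -m jog '0 0 0 0 0 0.01 1;0 0 0 0 0 0 1';  python3 - <<'E'
from h import *
go([.5858,-.0577,.0945],98.5)
E
```

```text
time: 9.15
eef_pos: [0.5864, -0.058, 0.1039]
ee_rot: [0.001, 0.653, 0.758, 0.0]
ft_force: [0.0, -0.1, -1.0]
gripper_width: 0.17
finger_force: 58.8
time: 9.52
eef_pos: [0.5859, -0.058, 0.1021]
ee_rot: [0.0, 0.653, 0.758, 0.0]
ft_force: [-0.0, -0.2, -1.7]
gripper_width: 0.164
finger_force: 58.8
time: 9.78
eef_pos: [0.5858, -0.058, 0.1009]
ee_rot: [-0.0, 0.653, 0.758, -0.0]
ft_force: [-0.4, 0.3, -0.7]
gripper_width: 0.164
finger_force: 58.8
time: 10.02
eef_pos: [0.5858, -0.058, 0.1005]
ee_rot: [-0.0, 0.653, 0.758, 0.0]
ft_force: [-0.3, -0.2, -1.3]
gripper_width: 0.167
finger_force: 58.8
t 10.025 pos [ 0.5858 -0.058   0.1005] yaw 98.52 d_tool mm [0.3 0.  6. ] units [0.006 0.    0.119] turn z deg 0.02 units 0.01 tilt deg [-0.   -0.01  0.  ] F [-0.29 -0.23 -1.33] w 0.167 58.8
```

```bash
python3 -m jog '0 0 0 0 0 0.06 1;0 0 0 0 0 0 1' | egrep 'pos|_force'; python3 -m jog '0 0 0 0 0 0.02 1;0 0 0 0 0 0 1'| egrep 'pos|_force'; python3 -m jog '0 0 0 0 0 0.01 1;0 0 0 0 0 0 1'| egrep 'pos|_force'
```

```text
eef_pos: [0.5856, -0.058, 0.0972]
ft_force: [0.5, 0.9, -1.6]
finger_force: 58.8
eef_pos: [0.5858, -0.058, 0.0964]
ft_force: [0.7, -0.2, -1.1]
finger_force: 58.8
eef_pos: [0.5859, -0.058, 0.096]
ft_force: [-0.5, -0.4, -1.1]
finger_force: 58.8
```

```bash
python3 -m jog '0 0 0 0 0 0.01 1;0 0 0 0 0 0 1' | egrep 'pos|ft_force'; python3 -m jog '0 0 0 0 0 0.01 1;0 0 0 0 0 0 1'| egrep 'pos|ft_force'
```

```text
eef_pos: [0.5859, -0.058, 0.0955]
ft_force: [0.5, 0.4, -1.2]
eef_pos: [0.5859, -0.058, 0.095]
ft_force: [0.6, 0.3, -1.5]
```

```bash
python3 -m jog '0 0 0 0 0 0.006 1;0 0 0 0 0 0 1'| egrep 'pos|ft_force'
```

```text
eef_pos: [0.5859, -0.058, 0.0947]
ft_force: [-0.4, -0.0, -0.9]
```

```bash
python3 -m jog '0 0 0 0 0 0.006 1;0 0 0 0 0 0 1'| egrep 'pos|ft_force'
```

```text
eef_pos: [0.5859, -0.058, 0.0944]
ft_force: [0.3, 0.4, -0.2]
```

```bash
python3 -m jog '0 0 0 0 0 0.006 1;0 0 0 0 0 0 1'| egrep 'pos|ft_force'
```

```text
eef_pos: [0.586, -0.058, 0.0942]
ft_force: [-1.0, -0.5, -0.6]
```

```bash
python3 -m jog '0 0 0 0 0 0.006 1;0 0 0 0 0 0 1'| egrep 'pos|ft_force'
```

```text
eef_pos: [0.586, -0.058, 0.094]
ft_force: [0.4, 0.8, -0.4]
```

```bash
python3 -m jog '0 0 0 0 0 0.006 1;0 0 0 0 0 0 1'| egrep 'pos|ft_force'
```

```text
eef_pos: [0.5861, -0.058, 0.0938]
ft_force: [-0.2, -0.6, 2.4]
```

```bash
python3 -m jog '0 0 0 0 0 0.006 1;0 0 0 0 0 0 1;0 0 0 0 0 0 1'
python3 - <<'E'
from bench import robot
s=robot.state();print(s['ft_force'],s['ft_torque'])
E
```

```text
time: 12.9
eef_pos: [0.5861, -0.058, 0.0935]
ee_rot: [0.0, 0.653, 0.758, 0.0]
ft_force: [0.4, 0.1, 3.5]
gripper_width: 0.166
finger_force: 59.3
[0.37120341 0.14077136 3.49094426] [ 0.19277011 -0.0689492  -0.02303488]
```

```bash
python3 -m jog '0 0 0 0.06 0 0 1;0 0 0 0.06 0 0 1;0 0 0 0 0 0 1'| egrep 'pos|ft_force'; python3 -c "
from bench import robot
s=robot.state();print(s['ft_torque'])"
```

```text
eef_pos: [0.585, -0.0515, 0.0934]
ft_force: [0.8, 0.7, 4.4]
[ 0.23038695 -0.07656137  0.04022881]
```

```bash
python3 -m jog '0 0 0 0.06 0 0 1;0 0 0 0.06 0 0 1;0 0 0 0 0 0 1'| egrep 'pos|ft_force'; python3 -c "
from bench import robot
s=robot.state();print(s['ft_torque'])"
```

```text
eef_pos: [0.5841, -0.0457, 0.0934]
ft_force: [0.4, 0.5, 4.4]
[ 0.21922453 -0.04926035 -0.05476655]
```

```bash
python3 -m jog '0 0 0 0.06 0 0 1;0 0 0 0.06 0 0 1;0 0 0 0 0 0 1'| egrep 'pos|ft_force'
```

```text
eef_pos: [0.5833, -0.0399, 0.0934]
ft_force: [-0.1, -0.6, 6.3]
```

```bash
python3 -m jog '0 0 0 0.06 0 0 1;0 0 0 0.06 0 0 1;0 0 0 0 0 0 1'| egrep 'pos|ft_force'
```

```text
eef_pos: [0.5824, -0.034, 0.0934]
ft_force: [0.3, -0.2, 5.8]
```

```bash
python3 -m jog '0 0 0 0.06 0 0 1;0 0 0 0 0 0 1'| egrep 'pos|ft_force';python3 -c "
from bench import robot
s=robot.state();print(s['ft_torque'])"
```

```text
eef_pos: [0.582, -0.0311, 0.0935]
ft_force: [0.1, -1.0, 5.6]
[ 0.27938181 -0.00093658  0.03031268]
```

```bash
python3 -m jog '0 0 0 0.06 0 -0.002 1;0 0 0 0.06 0 -0.002 1;0 0 0 0 0 0 1'| egrep 'pos|ft_force'
```

```text
eef_pos: [0.5811, -0.0251, 0.0936]
ft_force: [0.3, 1.2, 6.1]
```

```bash
python3 -m jog '0 0 0 0.06 0 0 1;0 0 0 0 0 0 1'| egrep 'pos|ft_force'
```

```text
eef_pos: [0.5807, -0.0223, 0.0936]
ft_force: [0.4, 0.8, 4.7]
```

```bash
python3 -m jog '0 0 0 0.06 0 0 1;0 0 0 0 0 0 1'| egrep 'pos|ft_force'
```

```text
eef_pos: [0.5802, -0.0193, 0.0936]
ft_force: [0.3, 1.3, 5.7]
```

```bash
python3 -m jog '0 0 0 0.04 0 -0.002 1;0 0 0 0.04 0 -0.001 1;0 0 0 0 0 0 1'| egrep 'pos|ft_force'
```

```text
eef_pos: [0.5796, -0.0154, 0.0937]
ft_force: [-1.0, 0.8, 5.9]
```

```bash
python3 -m jog '0 0 0 0.04 0 -0.002 1;0 0 0 0.04 0 -0.002 1;0 0 0 0 0 0 1'| egrep 'pos|ft_force'
```

```text
eef_pos: [0.5789, -0.0114, 0.0938]
ft_force: [-0.1, -0.2, 5.1]
```

```bash
python3 -m jog '0 0 0 0.04 0 0 1;0 0 0 0.04 0 0 1;0 0 0 0 0 0 1'| egrep 'pos|ft_force'
```

```text
eef_pos: [0.5783, -0.0075, 0.0938]
ft_force: [0.5, 0.3, 5.3]
```

```bash
python3 -m jog '0 0 0 0.05 0 0 1;0 0 0 0.04 0 0 1;0 0 0 0 0 0 1'| egrep 'pos|ft_force';python3 -c "
from bench import robot
s=robot.state();print(s['ft_torque'])"
```

```text
eef_pos: [0.5777, -0.0031, 0.0939]
ft_force: [0.1, -0.1, 5.6]
[ 0.16554228 -0.06748769 -0.03667755]
```

```bash
python3 -m jog '0 0 0 0.05 0 0 1;0 0 0 0.05 0 0 1;0 0 0 0 0 0 1'| egrep 'pos|ft_force'
```

```text
eef_pos: [0.5769, 0.0019, 0.0939]
ft_force: [0.5, 0.1, 5.1]
```

```bash
python3 -m jog '0 0 0 0.05 0 0 1;0 0 0 0.05 0 0 1;0 0 0 0 0 0 1'| egrep 'pos|ft_force'
python3 - <<'E'
from bench import vision
import cv2
t=vision.camera("top")["image"];s=vision.camera("scene")["image"]
import numpy as np
a=cv2.resize(t[195:295,270:370],(400,400),interpolation=3);b=cv2.resize(s[200:300,260:360],(400,400),interpolation=3)
cv2.imwrite("pics/m1.png",np.hstack([a,b])[:,:,::-1])
E
```

```text
eef_pos: [0.5762, 0.0069, 0.0939]
ft_force: [-0.4, -0.1, 5.8]
```

View pics/m1.png

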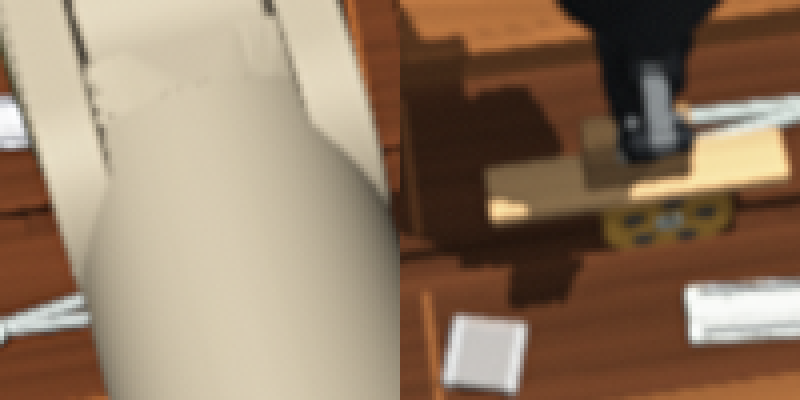

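The scene crop shows the wheel upright under the float at about (327,255) px. It has moved ~34 mm against 33 mm predicted, so it is rolling without slip.

```bash
python3 -m jog '0 0 0 0.04 0 -0.001 1;0 0 0 0.04 0 -0.001 1;0 0 0 0 0 0 1'| egrep 'pos|ft_force'
```

```text
eef_pos: [0.5756, 0.0107, 0.0939]
ft_force: [1.3, -0.5, 4.6]
```

```bash
python3 -m jog '0 0 0 0.04 0 0 1;0 0 0 0.04 0 0 1;0 0 0 0 0 0 1'| egrep 'pos|ft_force'
```

```text
eef_pos: [0.5751, 0.0145, 0.0941]
ft_force: [0.6, -1.6, 6.1]
```

```bash
python3 -m jog '0 0 0 0.03 0 -0.003 1;0 0 0 0.03 0 -0.003 1;0 0 0 0 0 0 1'| egrep 'pos|ft_force'
```

```text
eef_pos: [0.5746, 0.0172, 0.0943]
ft_force: [0.0, -0.5, 5.8]
```

```bash
python3 -m jog '0 0 0 0.03 0 -0.004 1;0 0 0 0.03 0 -0.004 1;0 0 0 0 0 0 1'| egrep 'pos|ft_force'
```

```text
eef_pos: [0.5741, 0.0206, 0.0946]
ft_force: [-0.6, -0.2, 3.8]
```

```bash
python3 -m jog '0 0 0 0.03 0 -0.001 1;0 0 0 0.03 0 -0.002 1;0 0 0 0 0 0 1'| egrep 'pos|ft_force'
```

```text
eef_pos: [0.5737, 0.0237, 0.0948]
ft_force: [-0.0, -1.5, 4.5]
```

```bash
python3 -m jog '0 0 0 0.04 0 -0.003 1;0 0 0 0.04 0 -0.003 1;0 0 0 0 0 0 1'| egrep 'pos|ft_force'
```

```text
eef_pos: [0.573, 0.0279, 0.095]
ft_force: [0.6, 0.0, 4.5]
```

```bash
python3 -m jog '0 0 0 0.04 0 -0.003 1;0 0 0 0.04 0 -0.002 1;0 0 0 0 0 0 1'| egrep 'pos|ft_force'
```

```text
eef_pos: [0.5722, 0.0319, 0.0951]
ft_force: [0.7, -0.1, 3.8]
```

```bash
python3 -m jog '0 0 0 0.04 0 0 1;0 0 0 0.04 0 0 1;0 0 0 0 0 0 1'| egrep 'pos|ft_force'
```

```text
eef_pos: [0.5717, 0.0358, 0.0951]
ft_force: [0.3, 0.5, 1.9]
```

```bash
python3 -m jog '0 0 0 0.03 0 0.003 1;0 0 0 0.03 0 0.003 1;0 0 0 0 0 0 1'| egrep 'pos|ft_force'
```

```text
eef_pos: [0.5715, 0.0387, 0.0951]
ft_force: [-0.0, -0.0, 3.4]
```

```bash
python3 -m jog '0 0 0 0.04 0 0.004 1;0 0 0 0.04 0 0.004 1;0 0 0 0 0 0 1'| egrep 'pos|ft_force'
```

```text
eef_pos: [0.5709, 0.0429, 0.0949]
ft_force: [-1.1, 0.2, 5.1]
```

```bash
python3 -m jog '0 0 0 0.04 0 0.002 1;0 0 0 0.04 0 0.002 1;0 0 0 0 0 0 1'| egrep 'pos|ft_force'
```

```text
eef_pos: [0.5703, 0.0468, 0.0946]
ft_force: [0.1, -0.3, 4.9]
```

```bash
python3 -m jog '0 0 0 0.04 0 0.003 1;0 0 0 0.04 0 0.003 1;0 0 0 0 0 0 1'| egrep 'pos|ft_force'
```

```text
eef_pos: [0.5697, 0.0507, 0.0943]
ft_force: [-0.7, 1.3, 5.9]
```

```bash
python3 -m jog '0 0 0 0.05 0 0.003 1;0 0 0 0.05 0 0.003 1;0 0 0 0 0 0 1'| egrep 'pos|ft_force'
```

```text
eef_pos: [0.5689, 0.0556, 0.094]
ft_force: [-0.5, 1.0, 5.4]
```

```bash
python3 -m jog '0 0 0 0.05 0 0.002 1;0 0 0 0.05 0 0.002 1;0 0 0 0 0 0 1'| egrep 'pos|ft_force'
```

```text
eef_pos: [0.5684, 0.0604, 0.0939]
ft_force: [-0.4, -0.1, 6.0]
```

```bash
python3 -m jog '0 0 0 0.06 0 0.001 1;0 0 0 0.06 0 0 1;0 0 0 0 0 0 1'| egrep 'pos|ft_force'
```

```text
eef_pos: [0.5674, 0.0664, 0.0939]
ft_force: [-0.4, -0.1, 6.4]
```

```bash
python3 -m jog '0 0 0 0.06 0 0 1;0 0 0 0.06 0 0 1;0 0 0 0 0 0 1'| egrep 'pos|ft_force'; python3 -m jog '0 0 0 0.06 0 0 1;0 0 0 0.06 0 0 1;0 0 0 0 0 0 1'| egrep 'pos|ft_force'; python3 -c "
from bench import robot
s=robot.state();print(s['time'],s['ft_torque'])"
```

```text
eef_pos: [0.5665, 0.0723, 0.0938]
ft_force: [0.2, -0.1, 6.5]
eef_pos: [0.5656, 0.0782, 0.0938]
ft_force: [-0.5, 0.5, 6.9]
24.25 [-0.17630627  0.09501309 -0.01982631]
```

```bash
python3 -m jog '0 0 0 0.06 0 -0.002 1;0 0 0 0.06 0 0 1;0 0 0 0 0 0 1'| egrep 'pos|ft_force'; python3 -m jog '0 0 0 0.06 0 0 1;0 0 0 0.04 0 0 1;0 0 0 0 0 0 1'| egrep 'pos|ft_force'
```

```text
eef_pos: [0.5646, 0.0841, 0.0938]
ft_force: [0.2, 0.2, 3.9]
eef_pos: [0.5639, 0.0889, 0.0937]
ft_force: [-1.0, -0.1, 5.3]
```

```bash
python3 -m jog '0 0 0 0.05 0 0 1;0 0 0 0.05 0 0.002 1;0 0 0 0 0 0 1'| egrep 'pos|ft_force'
```

```text
eef_pos: [0.5631, 0.0939, 0.0937]
ft_force: [-0.4, 0.1, 5.1]
```

```bash
python3 -m jog '0 0 0 0.05 0 0.002 1;0 0 0 0.05 0 0.002 1;0 0 0 0 0 0 1'| egrep 'pos|ft_force'
```

```text
eef_pos: [0.5624, 0.0989, 0.0935]
ft_force: [-0.0, 0.5, 5.7]
```

```bash
python3 -m jog '0 0 0 0.05 0 0.002 1;0 0 0 0.05 0 0.002 1;0 0 0 0 0 0 1'| egrep 'pos|ft_force'
```

```text
eef_pos: [0.5617, 0.1039, 0.0934]
ft_force: [-1.4, 0.6, 5.9]
```

```bash
python3 -m jog '0 0 0 0.05 0 0.003 1;0 0 0 0.05 0 0.003 1;0 0 0 0 0 0 1'| egrep 'pos|ft_force'
```

```text
eef_pos: [0.561, 0.109, 0.0931]
ft_force: [-0.8, 1.0, 6.4]
```

```bash
python3 -m jog '0 0 0 0.05 0 0.003 1;0 0 0 0.05 0 0.003 1;0 0 0 0 0 0 1'| egrep 'pos|ft_force'
cat > wm.py <<'E'
from h import *
from bench import vision
import cv2
def wh(im):
    h=cv2.cvtColor(im,cv2.COLOR_BGR2HSV)
    m=cv2.inRange(h,(17,120,60),(32,255,255));m[:215]=0;m[285:]=0;m[:,:285]=0;m[:,390:]=0
    n,l,st,_=cv2.connectedComponentsWithStats(m);i=1+st[1:,4].argmax();return st[i]
for im in(cv2.imread('pics/scene0.png'),vision.camera('scene')['image'][:,:,::-1].copy()):
    x,y,w,hh,a=wh(im);p=on('s',x+w/2-.5,254-(x+w/2-310)*.0,.044)
    print(x,y,w,hh,a,'s',(p[:2]-[.5755,.036])@[-.148,.989])
E
python3 wm.py
```

```text
eef_pos: [0.5602, 0.114, 0.0928]
ft_force: [-1.3, 0.6, 6.3]
293 243 34 21 487 s -0.048425291622089806
337 244 33 14 278 s 0.03510614848679923
```

```bash
python3 -m jog '0 0 0 0.05 0 0.004 1;0 0 0 0.05 0 0.004 1;0 0 0 0 0 0 1'| egrep 'pos|ft_force'
```

```text
eef_pos: [0.5594, 0.119, 0.0924]
ft_force: [-0.3, 0.6, 5.9]
```

```bash
python3 -m jog '0 0 0 0.05 0 0.004 1;0 0 0 0.05 0 0.004 1;0 0 0 0 0 0 1'| egrep 'pos|ft_force'; sed -i 's/254-(x+w\/2-310)\*.0,/254-(x+w\/2-310)*.137,/' wm.py; python3 wm.py
```

```text
eef_pos: [0.5586, 0.1239, 0.092]
ft_force: [-1.0, 0.7, 6.0]
293 243 34 21 487 s -0.048425291622089806
339 243 34 15 292 s 0.04271506870752331
```

```bash
python3 -m jog '0 0 0 0.03 0 0.003 1;0 0 0 0.03 0 0.001 1;0 0 0 0 0 0 1'| egrep 'pos|ft_force'; python3 wm.py|tail -1
```

```text
eef_pos: [0.5582, 0.1267, 0.0917]
ft_force: [-0.4, 1.5, 5.6]
340 242 33 15 282 s 0.04371378001726222
```

```bash
python3 -m jog '0 0 0 0.04 0 0.002 1;0 0 0 0 0 0 1'| egrep 'pos|ft_force';python3 -m jog '0 0 0 0 0 0 1;0 0 0 0 0 0 1'| egrep 'pos|ft_force'; python3 wm.py|tail -1
```

```text
eef_pos: [0.5579, 0.1287, 0.0915]
ft_force: [-1.0, 1.3, 6.2]
eef_pos: [0.5579, 0.1286, 0.0916]
ft_force: [-0.9, 1.2, 5.1]
340 241 34 16 285 s 0.04471266598136333
```

```bash
python3 -m jog '0 0 0 0 0 -0.01 1;0 0 0 0 0 -0.02 1;0 0 0 0 0 -0.05 1;0 0 0 0 0 -0.2 1;0 0 0 0 0 -0.5 1'| egrep 'pos|ft_force';python3 -m jog '0 0 0 0 0 -0.5 1;0 0 0 0 0 0 1'| egrep 'time|pos|ft_force'
python3 - <<'E'
from h import *
from bench import robot,vision
import cv2
s=robot.state();print(np.round(s['q'],2))
a=vision.camera('wrist')['image'];b=vision.camera('scene')['image']
cv2.imwrite('pics/w4.png',np.hstack([a[0:400,140:540],cv2.resize(b[200:300,290:390],(400,400),interpolation=3)])[:,:,::-1])
go([.504,-.3425,.16],10.2)
E
python3 wm.py|tail -1
```

```text
eef_pos: [0.5571, 0.128, 0.13]
ft_force: [0.2, 0.2, -0.2]
time: 29.58
eef_pos: [0.5593, 0.1289, 0.1579]
ft_force: [-0.7, 0.8, -2.1]
[ 0.22  0.37 -0.64  1.57  0.23  1.28 -0.31]
t 29.675 pos [0.5579 0.1282 0.1552] yaw 98.51 d_tool mm [-457.6 -123.    -4.7] units [-9.152 -2.459 -0.095] turn z deg 88.31 units 22.08 tilt deg [ 0.    0.01 -0.  ] F [-0.85 -0.45 -1.6 ] w 0.163 58.8
342 236 33 22 474 s 0.04771037225811281
```

View pics/w4.png

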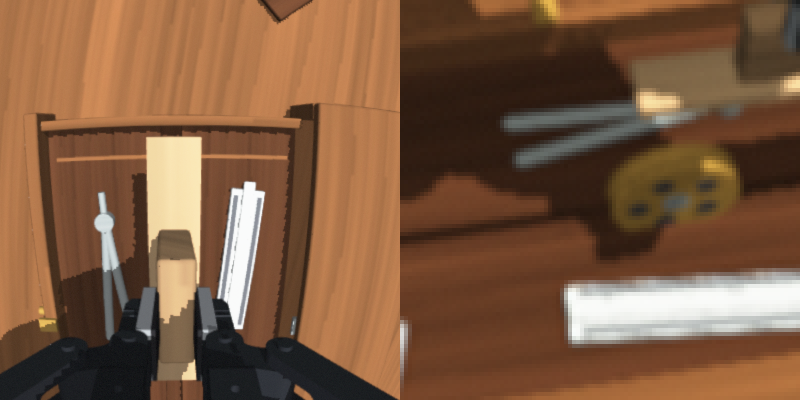

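The wheel stands upright in the hollow at about (359,247) px in the scene, and the compass and rule look undisturbed. Next I'll carry the float to the free bench on the right.

```bash
python3 -m jog '0 0 0 -0.6 -0.17 0 1;0 0 0 -0.8 -0.22 0 1;0 0 0 -0.8 -0.22 0 1;0 0 0 -0.8 -0.22 0 1;0 0 0 -0.8 -0.22 0 1' | egrep pos; python3 -m jog '0 0 0 -0.8 -0.22 0 1;0 0 0 -0.8 -0.22 0 1;0 0 0 -0.8 -0.22 0 1;0 0 0 -0.8 -0.22 0 1;0 0 0 -0.8 -0.22 0 1'| egrep pos; python3 -m jog '0 0 0 -0.8 -0.22 0 1;0 0 0 -0.4 -0.1 0 1;0 0 0 0 0 0 1'
python3 - <<'E'
from h import *
go([.50,-.33,.0195],98.5)
E
python3 wm.py|tail -1
```

```text
eef_pos: [0.5331, -0.0687, 0.1542]
eef_pos: [0.5084, -0.2743, 0.1541]
time: 31.35
eef_pos: [0.5017, -0.3357, 0.1543]
ee_rot: [-0.001, 0.654, 0.757, -0.0]
ft_force: [-0.2, 0.9, -1.0]
gripper_width: 0.168
finger_force: 58.8
t 31.35 pos [ 0.5017 -0.3357  0.1543] yaw 98.39 d_tool mm [  5.7  -0.7 134.8] units [ 0.115 -0.014  2.696] turn z deg -0.11 units -0.03 tilt deg [-0.07 -0.08 -0.  ] F [-0.16  0.93 -1.01] w 0.168 58.8
342 235 33 22 471 s 0.04771037225811281
```

```bash
python3 -m jog '0 0 0 0 0 0.6 1;0 0 0 0 0 0.8 1;0 0 0 0 0 0.7 1;0 0 0 0 0 0.4 1;0 0 0 0 0 0 1' | egrep pos; python3 -m jog '0 0 0 0 0 0.05 1;0 0 0 0 0 0.04 1;0 0 0 0 0 0 1'| egrep 'pos|ft_force'; python3 -m jog '0 0 0 0 0 0.01 1;0 0 0 0 0 0 1'| egrep 'pos|ft_force'
```

```text
eef_pos: [0.5022, -0.333, 0.0293]
eef_pos: [0.5028, -0.3352, 0.0266]
ft_force: [-0.4, -0.5, -1.7]
eef_pos: [0.5025, -0.335, 0.0255]
ft_force: [-1.1, -0.5, -1.4]
```

```bash
python3 -m jog '0 0 0 0 0 0.05 1;0 0 0 0 0 0.03 1;0 0 0 0 0 0 1' | egrep 'pos|ft_force'; python3 -m jog '0 0 0 0 0 0.01 1;0 0 0 0 0 0 1'| egrep 'pos|ft_force'; python3 -m jog '0 0 0 0 0 0.01 1;0 0 0 0 0 0 1'| egrep 'pos|ft_force'
```

```text
eef_pos: [0.5023, -0.3348, 0.0211]
ft_force: [-0.0, 0.6, -2.2]
eef_pos: [0.5025, -0.3349, 0.0209]
ft_force: [0.6, -0.4, -1.5]
eef_pos: [0.5025, -0.3349, 0.0204]
ft_force: [-0.2, -1.1, -0.9]
```

```bash
python3 -m jog '0 0 0 0 0 0.02 1;0 0 0 0 0 0 1' | egrep 'pos|ft_force'; python3 -m jog '0 0 0 0 0 0.012 1;0 0 0 0 0 0 1'| egrep 'pos|ft_force'
```

```text
eef_pos: [0.5024, -0.3349, 0.0193]
ft_force: [-0.6, 0.8, -0.7]
eef_pos: [0.5025, -0.3349, 0.0187]
ft_force: [-0.4, -0.4, 0.0]
```

```bash
python3 -m jog '0 0 0 0 0 0.01 1;0 0 0 0 0 0 1' | egrep 'pos|ft_force'; python3 -m jog '0 0 0 0 0 0 0;0 0 0 0 0 0 0;0 0 0 0 0 0 0;0 0 0 0 0 0 0;0 0 0 0 0 0 0'; python3 -m jog '0 0 0 0 0 -0.3 0;0 0 0 0 0 -0.7 0;0 0 0 0 0 -0.9 0;0 0 0 0 0 -0.9 0;0 0 0 0 0 0 0'; python3 -m jog '0 0 0 0 0 0 0;0 0 0 0 0 0 0'
python3 - <<'E'
from h import *
from bench import vision
import cv2
a=vision.camera('top')['image'];b=vision.camera('scene')['image']
cv2.imwrite('pics/end.png',np.hstack([cv2.resize(a[170:320,200:520],(800,375),interpolation=3)[:, :400],cv2.resize(b[150:300,100:420],(800,375),interpolation=3)[:,:400]])[:,:,::-1])
cv2.imwrite('pics/end.png',np.vstack([cv2.resize(a[180:310,205:525],(720,292),interpolation=3),cv2.resize(b[180:310,100:420],(720,292),interpolation=3)])[:,:,::-1])
E
```

```text
eef_pos: [0.5025, -0.3349, 0.0186]
ft_force: [-2.0, 0.0, 2.6]
time: 34.9
eef_pos: [0.5025, -0.3349, 0.0183]
ee_rot: [-0.0, 0.653, 0.758, 0.0]
ft_force: [-0.8, -0.1, 0.7]
gripper_width: 1.001
finger_force: 0.0
time: 35.52
eef_pos: [0.505, -0.336, 0.1642]
ee_rot: [0.005, 0.653, 0.758, 0.001]
ft_force: [0.1, 0.7, -0.7]
gripper_width: 1.003
finger_force: 0.0
time: 35.78
eef_pos: [0.5018, -0.3346, 0.1573]
ee_rot: [-0.001, 0.653, 0.758, -0.0]
ft_force: [0.2, 0.4, -0.0]
gripper_width: 1.002
finger_force: 0.0
```

View pics/end.png

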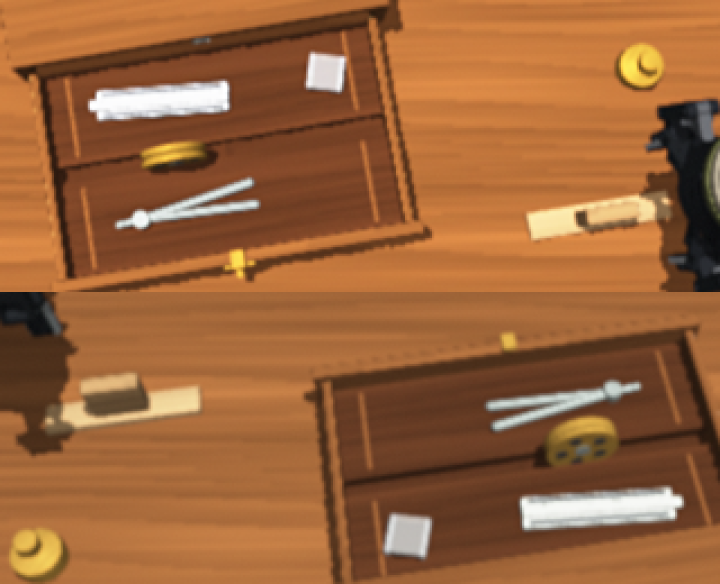

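The final picture shows the wheel standing at the hollow (top view about (283,248) px, roughly 94 mm from its start). The float lies flat on the bench clear of the drawer, the other items have not moved, and the gripper is open and clear.

```bash
python3 -c "
from bench import order
print(order.finish_job())"
```

```text
the job is handed in; nothing more can be done
None
```

The job is handed in at about 36 s: the wheel rolled over the bump and stands in the hollow (pressure about 8 N at most in the readings after each step), the float lies flat on the bench clear of the drawer, and nothing else appears to have moved.

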